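# Hold the ground block over the open vice

### The job

Pick the plain steel spacer block out of the parts bin and hold it level and steady about 4 cm above the jaws of the small vice, centred over the gap between them and turned so that its long side runs along the jaw faces, so that I can adjust the vice under it. Leave the other parts in the bin and do not touch the vice. Finish while still holding the block there: do not put it down or let go.

Things in the scene. Friction and masses are not known exactly. Their poses are not given: they have to be found in the camera images.
- spacer_block: the target: plain bright ground-steel block, 20 (own x) x 50 (own y, long) x 25 (own z) mm, about 90 g, with two shallow holes in its top, lying flat in the parts bin among other parts, in any slot of the clutter and turned anyhow. Origin at the centre of its underside, z up. Grip it across its 20 mm width, near the middle of its length; there is at least 25 mm free beside it.
- parts_bin: shallow open grey plastic bin, 260 (own x) x 200 (own y) mm, 34 mm high, walls 4 mm. Fixed. Origin at the centre of its underside, 2 mm above the worktop; inner floor 4 mm above the origin. Beyond bin and vice a tall motor on a bracket stands (x over 0.65 m, y 0.03 to 0.26 m, higher than the hand): swing the arm across on the robot's side of it.
- valve_block: not the target: small solenoid valve, 18 x 64 (own y) x 29 mm, pale body with a black end and two short studs on top, lying in the bin. Origin at the centre of its underside.
- bearing: not the target: ball bearing, 26 mm across, 8 mm high, lying flat in the bin. Origin at the centre of its underside.
- shaft_collar: not the target: black clamp collar, 26 mm across, 10 mm high, lying flat in the bin. Origin at the centre of its underside.
- hex_key_2: not the target: dark hex key, 28 x 74 (own y) x 7 mm, lying flat in the bin. Origin at the middle of its outline, underside.
- collet_box_1: not the target: small closed white box, 46 x 63 (own y) x 16 mm, lying flat in the bin. Origin at the centre of its underside.
- precision_vice: small precision vice of bright steel, 60 (own x) x 171 (own y) x 53 mm, fixed on the worktop right of the bin, turned by up to 0.4 rad. Fixed jaw towards its -y end, then the gap, the moving jaw, and the screw knob at the +y end. The jaw faces are 60 mm wide, run along its own x, and their tops are 50 mm above the worktop. Origin on its underside, 55 mm to the +y side of the fixed jaw's face.
- fixed_jaw (a point): middle of the top edge of the fixed jaw's face, 50 mm above the worktop; axes those of the vice (x along the face, y across the gap towards the moving jaw, z up)
- moving_jaw (a point): middle of the top edge of the moving jaw's face, across the gap from fixed_jaw; same axes. The gap between the two faces is 39 to 53 mm wide, and its middle lies halfway between these two points
There are look-alikes about, which are no part of the job. Leave any blue, brown or yellow look-alike of the spacer_block alone.

How it is judged:
By the outcome, as a careful person would: the job done as asked, in the order asked, and still so for the second after the job is handed in, while the arm keeps its last pose, push and grip.
It also fails if it takes over 40 s, if anything falls off the work surface, if the arm or the gripper's body presses on something with over 40 N, if the wrist force passes 120 N, or if a joint passes its speed limit or range.

### The arm

A 7-joint arm with a two-finger parallel gripper is mounted at the origin on a cart in front of the work surface, level with it; the furniture and walls round the work are solid. World frame = base frame: x ahead of the robot, y to its left, z up, the work surface at z = 0. Lengths are in m, angles in rad, forces in N, time in s.
With the tool pointing down it reaches from about 0.4 to 0.9 m from the base axis. Payload 5.5 kg.
Tool frame: the origin (TCP) lies on the centre line of the jaws, within the pads' length; the fingertips stand 19 mm ahead of it and the grasp point (between the pads) is the TCP; z points along the fingers, y is the line along which they close (so a half turn about z gives the same grasp; the last joint's range is limited). The gripper opens to 92 mm and grips with 3 to 60 N. Pads are 19 mm wide; open, the fingers measure 130 mm over their backs; the gripper's body (75 mm by 190 mm) begins 47 mm behind the grasp point.
Start: joints at [1.478, 0.501, -0.427, 1.55, 0.221, 1.138, -0.21], TCP at [0.226, -0.609, 0.246] pointing down, gripper open.
Joint ranges: [-2.88, 2.88], [-0.31, 2.03], [-1.54, 1.56], [0.2, 2.42], [-1.41, 4.55], [0.19, 2.02], [-2.57, 2.57]. Speed limits (rad/s): [2.57, 2.57, 3.14, 3.14, 3.14, 3.14, 3.14].

### API

Orientations are given as a rotation vector (axis times angle).
In Python, from cell import read_state, viewer, manip gives the robot as it stands.
- The arm moves only by the tool apply_moves, never from a script. Its argument "increments" is a list of rows, each a list of 3 entries, a list of its own where there are three numbers: the closure, from 0 (fully open) to 1 (shut), then the shift along the tool's x, y, z in cm, then the turn, a rotation vector about the tool's x, y, z in degrees. In form: [[gripper, [dx, dy, dz], [wx, wy, wz]], ...]. A call has exactly 5 rows; each row shifts and turns the commanded pose from where the row before left it, along the tool's axes as they then stand; what a row does not reach is not made up. A row lasts 1/10 s, in which the tool goes at most 50 mm and 8.59 degrees, less where a joint would pass 70% of its speed; a pose out of reach is approached as far as the arm can. A call with a gripper value outside its range is refused whole. The fingers move at their own pace and stop on an object; "grip_force" is the grip in N (left out, the last holds). Time passes only in rows, so rows that do not move let the fingers close, or fill a call up. It gives the time, the measured TCP pose, the force, the opening and the grip force at its end, in the units of the state.
- read_state(): the state, without advancing time (a new reading comes with each control period).
- viewer.capture(name): name is "scene" or "top" or "wrist"; returns a dict with "color" (384x512x3 uint8, red, green, blue), "z_map" (384x512 float32, m along the optical axis (not along the pixel's ray), 0 where there is no reading), "vertical_fov" (degrees; the focal length in pixels is half the picture's height over the tangent of half this angle, whatever the lens; pixels are square), "cx", "cy" (the principal point, pixels), "dist" ([k1, k2, p1, p2, k3] as OpenCV has them; the pictures are not rectified), "xyz" and "attitude" of the camera in the world; the wrist camera has in their place "T_tool_cam" (4x4, takes a point from camera to tool coordinates, whose origin is the TCP and whose axes are the flange's). Camera axes: x right, y down, z forward; pixel columns grow to the right and rows downward; lengths in m; the calibration is good to about 2 mm. A picture is of the moment at which its call begins: read the wrist's pose just before it.
- manip.finish_job(): hands the job in; it is judged then, once.
The state is a dict: "clock": time; "qpos": joint angles; "dq": joint speeds; "joint_torque": joint torques, N m; "ee_pos": TCP position; "ee_rot": TCP orientation; "contact_force": force on the tool from outside, world axes, zero at the start; "torque": the same for the moment, N m; "gripper_width": finger opening in m; "grasp_force": force on a finger pad.
Only numpy, scipy, OpenCV 4.12 (cv2) and the standard library are available. Lean on these libraries where they do the work, as an engineer would, in place of code of your own. Each camera call takes 0.05 s, during which the arm holds its last target. There are 200 camera calls.

## Working session

There is one attempt and no reset: what is moved stays moved. The work goes in short steps, Python scripts to look and compute and a tool call to move; the robot and the scene stay as the last step left them, time stands still between calls to the robot, and variables do not carry over. Pictures are saved under pics/ and viewed, at most 10 in all, crops included, and the job is handed in when it is done.

Besides the shell and the picture viewer there is one more tool, called after "Emit:" in YAML: its name, and indented under it one key for each argument. apply_moves: Moves the arm, as the interface text tells. Its arguments: {"type":"object","properties":{"increments":{"type":"array","items":{"type":"array"}},"grip_force":{"type":"number"}},"required":["increments"]}

```bash
mkdir -p pics; cat > h.py <<'E'
import numpy as np, cv2, pickle
from scipy.spatial.transform import Rotation as R
from cell import read_state, viewer, manip
def rot(a):
    a=np.array(a,float)
    if a.shape==(3,3): return a
    return (R.from_rotvec(a) if a.size==3 else R.from_quat(a)).as_matrix()
def cap(n):
    s=read_state(); c=viewer.capture(n)
    if 'T_tool_cam' in c:
        T=np.eye(4);T[:3,:3]=rot(s['ee_rot']);T[:3,3]=s['ee_pos'];T=T@np.array(c['T_tool_cam'])
    else:
        T=np.eye(4);T[:3,:3]=rot(c['attitude']);T[:3,3]=c['xyz']
    c['T']=T; h,w=c['z_map'].shape
    f=h/2/np.tan(np.radians(c['vertical_fov'])/2); c['K']=np.array([[f,0,c['cx']],[0,f,c['cy']],[0,0,1]])
    return c
def cloud(c):
    h,w=c['z_map'].shape
    u,v=np.meshgrid(np.arange(w),np.arange(h))
    p=cv2.undistortPoints(np.stack([u,v],-1).reshape(-1,1,2).astype(np.float64),c['K'],np.array(c['dist'],float)).reshape(h,w,2)
    z=c['z_map'].astype(float)
    P=np.dstack([p[...,0]*z,p[...,1]*z,z])@c['T'][:3,:3].T+c['T'][:3,3]
    P[z==0]=np.nan
    return P
def save(img,n): cv2.imwrite('pics/'+n+'.png',img[...,::-1])
E
python3 - <<'E'
from h import *
s=read_state(); print({k:np.round(v,3) for k,v in s.items()})
for n in('top','scene'):
    c=cap(n); pickle.dump(c,open(n+'.pkl','wb')); save(c['color'],n); print(n,np.round(c['T'],3).tolist(),c['vertical_fov'],c['dist'],c['attitude'])
    P=cloud(c); print(np.round(P[192,256],3))
E
```

```text
{'clock': np.float64(0.0), 'qpos': array([ 1.478,  0.502, -0.427,  1.551,  0.221,  1.138, -0.21 ]), 'dq': array([ 0.001, -0.001, -0.   , -0.001,  0.002,  0.001, -0.   ]), 'joint_torque': array([ 0.0000e+00, -5.6660e+01, -5.8160e+00, -2.7911e+01, -6.9000e-02,
        3.1000e-02,  0.0000e+00]), 'ee_pos': array([ 0.226, -0.609,  0.245]), 'ee_rot': array([-3.09 , -0.556,  0.   ]), 'contact_force': array([-0.81 , -0.107, -0.309]), 'torque': array([-0.031, -0.017,  0.026]), 'grasp_force': np.float64(0.0), 'gripper_width': np.float64(0.092)}
top [[0.011, -0.982, 0.19, 0.302], [-1.0, -0.015, -0.016, 0.208], [0.018, -0.19, -0.982, 0.911], [0.0, 0.0, 0.0, 1.0]] 51.33680792819617 [-0.05221387  0.          0.          0.          0.        ] [-2.14275314  2.11454068 -0.22240523]
[ 0.478  0.193 -0.001]
scene [[-0.548, -0.552, 0.629, -0.108], [-0.836, 0.375, -0.4, 0.58], [-0.015, -0.745, -0.667, 0.674], [0.0, 0.0, 0.0, 1.0]] 42.90678672365884 [0.02531879 0.         0.         0.         0.        ] [-1.205912    2.24909747 -0.99437076]
[0.52  0.161 0.001]
```

View pics/top.png

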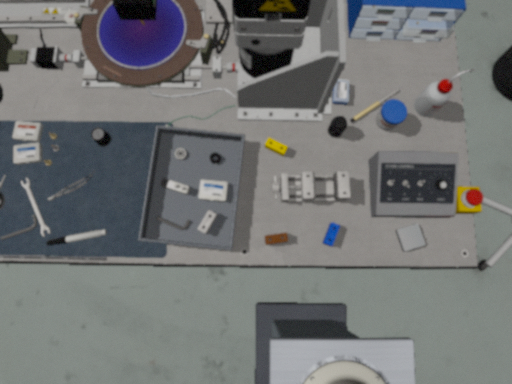

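The top view shows the bin at about (193,188) and the vice at (313,187). There are two candidates inside the bin, (178,186) and (207,222). The yellow (276,146), brown (276,239) and blue (331,234) look-alikes lie outside it. I'll enlarge the bin to tell the two candidates apart.

```bash
python3 - <<'E'
from h import *
c=pickle.load(open('top.pkl','rb'));s=pickle.load(open('scene.pkl','rb'))
a=cv2.resize(c['color'][120:255,135:365],None,fx=3.4,fy=3.4,interpolation=cv2.INTER_CUBIC)
save(a,'crop')
P=cloud(c)
np.set_printoptions(suppress=True,linewidth=200)
for u,v in[(178,186),(207,222),(213,190),(195,200),(290,187),(308,187),(343,185),(327,175)]: print(u,v,np.round(P[v,u],3))
Q=cloud(s)
# where in the scene picture are the candidates
for u,v in[(178,186),(207,222),(343,185)]:
    d=np.nan_to_num(np.linalg.norm(Q-P[v,u],axis=2),nan=9); print(np.unravel_index(d.argmin(),d.shape)[::-1],d.min())
E
```

```text
178 186 [0.484 0.37  0.025]
207 222 [0.403 0.301 0.03 ]
213 190 [0.477 0.291 0.024]
195 200 [0.456 0.333 0.005]
290 187 [0.484 0.117 0.032]
308 187 [0.481 0.079 0.05 ]
343 185 [0.487 0.001 0.049]
327 175 [0.517 0.03  0.017]
(np.int64(172), np.int64(236)) 0.0012547097013342883
(np.int64(227), np.int64(246)) 0.0004831166465534551
(np.int64(328), np.int64(155)) 0.001437138896356399
```

View pics/crop.png

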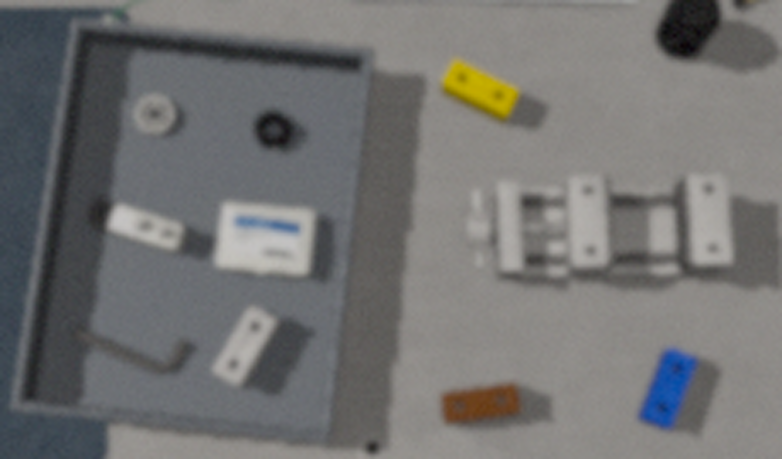

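View pics/scene.png

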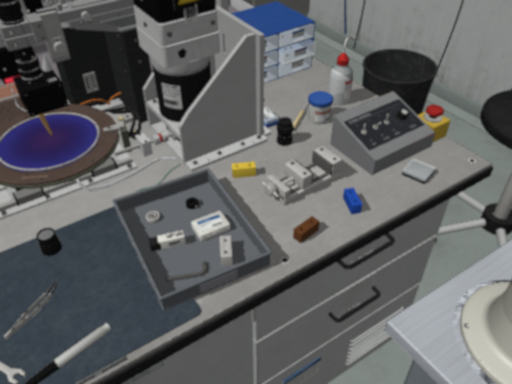

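The picture settles it. The block at top px (207,222) has a plain bright body with two holes, so it is the spacer. The one at (178,186) has a black end and studs, so it is the valve. On the vice, the fixed jaw is at (343,185), the moving jaw at (308,187) and the knob at (283,187).

```bash
cat >> h.py <<'E'
def rect(P,mask,name):
    m=mask.astype(np.uint8); n,l,st,ce=cv2.connectedComponentsWithStats(m)
    for i in range(1,n):
        if st[i,4]<25: continue
        q=P[l==i]; r=cv2.minAreaRect((q[:,:2]*1000).astype(np.float32))
        print(name,np.round(ce[i]),st[i,4],'rect c',np.round(r[0],1),'size',np.round(r[1],1),'ang',round(r[2],1),'z',np.round(np.median(q[:,2]),4),'corners',np.round(cv2.boxPoints(r)).tolist())
def box(P,x0,x1,y0,y1,z0,z1):
    with np.errstate(invalid='ignore'):
        return (P[...,0]>x0)&(P[...,0]<x1)&(P[...,1]>y0)&(P[...,1]<y1)&(P[...,2]>z0)&(P[...,2]<z1)
E
python3 - <<'E'
from h import *
for n in('top','scene'):
    c=pickle.load(open(n+'.pkl','rb'));P=cloud(c)
    rect(P,box(P,.36,.45,.265,.335,.024,.037),n+' block')
    rect(P,box(P,.42,.54,-.04,.15,.044,.056),n+' jaws')
    rect(P,box(P,.3,.6,.2,.5,.03,.04),n+' bin')
E
```

```text
top block [207. 221.] 201 rect c [405.6 301.4] size [20.5 49.9] ang 60.9 z 0.0302 corners [[379.0, 305.0], [422.0, 280.0], [432.0, 298.0], [389.0, 322.0]]
top jaws [308. 184.] 337 rect c [488.6  79.4] size [59.9 28.4] ang 1.4 z 0.0494 corners [[458.0, 93.0], [459.0, 64.0], [519.0, 66.0], [518.0, 94.0]]
top jaws [342. 184.] 359 rect c [490.    3.2] size [59.1 30.5] ang 1.7 z 0.0491 corners [[460.0, 18.0], [461.0, -13.0], [520.0, -11.0], [519.0, 19.0]]
top bin [185. 207.] 940 rect c [470.4 336.6] size [207.3 239.2] ang 84.6 z 0.0372 corners [[342.0, 245.0], [580.0, 222.0], [599.0, 428.0], [361.0, 451.0]]
top bin [207. 220.] 112 rect c [405.7 301.4] size [19.3 50. ] ang 62.4 z 0.0313 corners [[379.0, 304.0], [423.0, 281.0], [432.0, 298.0], [388.0, 322.0]]
scene block [226. 247.] 267 rect c [404.2 303.6] size [19.6 52.1] ang 59.3 z 0.031 corners [[377.0, 309.0], [422.0, 282.0], [432.0, 299.0], [387.0, 325.0]]
scene jaws [327. 155.] 314 rect c [489.5   3.7] size [62.1 33.6] ang 5.1 z 0.0498 corners [[457.0, 18.0], [460.0, -16.0], [522.0, -10.0], [519.0, 23.0]]
scene jaws [299. 169.] 312 rect c [487.3  78.6] size [61.9 31.5] ang 2.6 z 0.0501 corners [[456.0, 93.0], [457.0, 61.0], [519.0, 64.0], [517.0, 96.0]]
scene bin [201. 247.] 1272 rect c [478.9 337.1] size [207.1 260.2] ang 85.0 z 0.0374 corners [[340.0, 245.0], [599.0, 223.0], [617.0, 429.0], [358.0, 452.0]]
scene bin [226. 245.] 194 rect c [404.2 303.6] size [19.5 52.1] ang 59.3 z 0.0315 corners [[377.0, 309.0], [422.0, 282.0], [432.0, 299.0], [387.0, 325.0]]
```

```bash
cat >> h.py <<'E'
def yaw(Rm): return np.degrees(np.arctan2(Rm[1,1],Rm[0,1]))   # heading of tool y
def Rdown(a):
    a=np.radians(a); y=np.array([np.cos(a),np.sin(a),0]); z=np.array([0,0,-1.]); return np.column_stack([np.cross(y,z),y,z])
def plan(tgt,ya,n,polar=True,dp=1):
    """print n rows of increments (cm, deg) from the measured pose to tgt/yaw"""
    s=read_state(); p=np.array(s['ee_pos']); Rm=rot(s['ee_rot']); p0=p.copy(); R0=Rm.copy()
    rel=R.from_matrix(R0.T@Rdown(ya)).as_rotvec()
    c=lambda q:np.array([np.hypot(q[0],q[1]),np.arctan2(q[1],q[0]),q[2]])
    t=np.array(tgt,float)
    for i in range(1,n+1):
        k=i/n
        if polar:
            r,a,z=c(p0)+k*(c(t)-c(p0)); g=np.array([r*np.cos(a),r*np.sin(a),z])
        else: g=p0+k*(t-p0)
        G=R0@R.from_rotvec(k*rel).as_matrix()
        d=np.round(Rm.T@(g-p)*100,dp); w=np.round(np.degrees(R.from_matrix(Rm.T@G).as_rotvec()),1)
        print([d.tolist(),w.tolist()])
        p=p+Rm@d/100; Rm=Rm@R.from_rotvec(np.radians(w)).as_matrix()
    print('end',np.round(p,4),round(yaw(Rm),2),'from',np.round(p0,4),round(yaw(R0),2),'q',np.round(s['qpos'],2),'t',s['clock'],'F',np.round(s['contact_force'],1),'w',s['gripper_width'])
E
python3 - <<'E'
from h import *
plan([.48*np.cos(.1),.48*np.sin(.1),.25],20,20)
E
```

```text
[[4.2, -1.0, -0.0], [-0.0, -0.0, -4.5]]
[[4.2, -0.9, -0.0], [-0.0, -0.0, -4.5]]
[[4.1, -0.9, -0.1], [-0.0, -0.0, -4.4]]
[[4.1, -0.8, 0.0], [-0.0, -0.0, -4.5]]
[[4.0, -0.8, -0.0], [-0.0, -0.0, -4.5]]
[[4.0, -0.7, -0.0], [-0.0, -0.0, -4.5]]
[[3.9, -0.7, -0.1], [-0.0, -0.0, -4.5]]
[[3.9, -0.6, 0.0], [-0.0, -0.0, -4.4]]
[[3.9, -0.6, -0.0], [-0.0, -0.0, -4.5]]
[[3.8, -0.6, -0.0], [-0.0, -0.0, -4.5]]
[[3.7, -0.5, -0.0], [-0.0, -0.1, -4.5]]
[[3.7, -0.5, -0.1], [-0.0, 0.0, -4.5]]
[[3.7, -0.4, 0.0], [-0.0, 0.0, -4.4]]
[[3.6, -0.4, -0.0], [-0.0, 0.0, -4.5]]
[[3.5, -0.3, -0.0], [-0.0, 0.0, -4.5]]
[[3.5, -0.3, -0.1], [-0.1, 0.0, -4.5]]
[[3.5, -0.3, -0.0], [0.0, 0.0, -4.5]]
[[3.3, -0.3, -0.0], [0.0, 0.0, -4.5]]
[[3.4, -0.2, -0.1], [0.0, 0.0, -4.4]]
[[3.3, -0.2, 0.0], [0.0, 0.0, -4.5]]
end [0.4771 0.0481 0.2502] 19.99 from [ 0.2262 -0.6088  0.2448] -69.61 q [ 1.48  0.5  -0.43  1.55  0.22  1.14 -0.21] t 0.1 F [ 0.2  0.6 -0.5] w 0.091589745103582
```

Emit:
apply_moves:
  increments:
    - [0.3,[4.2,-1.0,0],[0,0,-4.5]]
    - [0.7,[4.2,-0.9,0],[0,0,-4.5]]
    - [0.7,[4.1,-0.9,-0.1],[0,0,-4.4]]
    - [0.7,[4.1,-0.8,0],[0,0,-4.5]]
    - [0.7,[4.0,-0.8,0],[0,0,-4.5]]

```text
clock: 0.6
ee_pos: [0.3853, -0.4695, 0.2464]
ee_rot: [-2.923, -1.151, -0.0]
contact_force: [0.3, -0.6, -0.4]
gripper_width: 0.0564
grasp_force: 0.0
```

```bash
python3 - <<'E'
from h import *
plan([.48*np.cos(.1),.48*np.sin(.1),.25],20,15)
E
```

```text
[[4.0, -0.7, -0.0], [-0.0, -0.0, -4.5]]
[[3.9, -0.7, -0.0], [-0.0, -0.0, -4.4]]
[[3.9, -0.6, -0.1], [-0.0, -0.0, -4.5]]
[[3.8, -0.6, 0.0], [-0.0, -0.0, -4.5]]
[[3.8, -0.6, -0.0], [0.0, -0.0, -4.4]]
[[3.8, -0.5, -0.0], [0.0, -0.0, -4.5]]
[[3.6, -0.5, -0.1], [0.0, -0.0, -4.5]]
[[3.7, -0.4, 0.0], [0.0, -0.0, -4.4]]
[[3.6, -0.4, -0.0], [0.0, -0.0, -4.5]]
[[3.5, -0.3, -0.0], [0.0, -0.0, -4.5]]
[[3.5, -0.3, -0.0], [0.0, -0.0, -4.4]]
[[3.4, -0.3, -0.1], [0.0, -0.0, -4.5]]
[[3.4, -0.3, 0.0], [0.0, -0.0, -4.5]]
[[3.3, -0.2, -0.0], [0.0, -0.0, -4.4]]
[[3.3, -0.2, -0.0], [0.0, -0.0, -4.5]]
end [0.4774 0.0476 0.2497] 19.99 from [ 0.3853 -0.4695  0.2464] -47.01 q [ 1.27  0.45 -0.57  1.66  0.26  1.11 -0.19] t 0.6 F [ 0.3 -0.6 -0.4] w 0.0563876843380724
```

Emit:
apply_moves:
  increments:
    - [0.7,[4.0,-0.7,0],[0,0,-4.5]]
    - [0.7,[3.9,-0.7,0],[0,0,-4.4]]
    - [0.7,[3.9,-0.6,-0.1],[0,0,-4.5]]
    - [0.7,[3.8,-0.6,0],[0,0,-4.5]]
    - [0.7,[3.8,-0.6,0],[0,0,-4.4]]

```text
clock: 1.1
ee_pos: [0.4795, -0.2984, 0.2474]
ee_rot: [-2.645, -1.694, -0.0]
contact_force: [0.2, 0.6, -0.4]
gripper_width: 0.0274
grasp_force: 0.0
```

Emit:
apply_moves:
  increments:
    - [0.7,[3.8,-0.5,0],[0,0,-4.5]]
    - [0.7,[3.6,-0.5,-0.1],[0,0,-4.5]]
    - [0.7,[3.7,-0.4,0],[0,0,-4.4]]
    - [0.7,[3.6,-0.4,0],[0,0,-4.5]]
    - [0.7,[3.5,-0.3,0],[0,0,-4.5]]

```text
clock: 1.6
ee_pos: [0.509, -0.1183, 0.2485]
ee_rot: [-2.265, -2.176, -0.0]
contact_force: [0.4, -0.5, 0.5]
gripper_width: 0.0274
grasp_force: 0.0
```

```bash
python3 - <<'E'
from h import *
plan([.405,.30,.22],60,15)
E
```

```text
[[3.0, 0.4, 0.2], [-0.0, -0.0, -4.2]]
[[3.0, 0.4, 0.2], [-0.0, -0.0, -4.1]]
[[3.0, 0.4, 0.2], [-0.0, -0.0, -4.2]]
[[2.9, 0.5, 0.2], [-0.0, -0.0, -4.1]]
[[2.9, 0.5, 0.2], [-0.0, -0.0, -4.2]]
[[3.0, 0.6, 0.1], [-0.0, -0.0, -4.1]]
[[2.9, 0.6, 0.2], [-0.0, -0.0, -4.2]]
[[2.9, 0.6, 0.2], [0.0, -0.0, -4.1]]
[[2.9, 0.7, 0.2], [0.0, -0.0, -4.2]]
[[2.8, 0.7, 0.2], [0.0, -0.0, -4.1]]
[[2.8, 0.8, 0.2], [0.0, -0.0, -4.2]]
[[2.9, 0.8, 0.2], [0.0, -0.0, -4.1]]
[[2.8, 0.9, 0.2], [0.0, -0.0, -4.2]]
[[2.8, 0.9, 0.2], [0.0, -0.0, -4.2]]
[[2.7, 0.9, 0.2], [0.0, -0.0, -4.1]]
end [0.4053 0.2999 0.2196] 60.0 from [ 0.509  -0.1183  0.2485] -2.3 q [ 0.9   0.35 -0.88  1.86  0.31  1.07 -0.14] t 1.6 F [ 0.4 -0.5  0.5] w 0.02744047634228159
```

Emit:
apply_moves:
  increments:
    - [0.7,[3.0,0.4,0.2],[0,0,-4.2]]
    - [0.7,[3.0,0.4,0.2],[0,0,-4.1]]
    - [0.7,[3.0,0.4,0.2],[0,0,-4.2]]
    - [0.7,[2.9,0.5,0.2],[0,0,-4.1]]
    - [0.7,[2.9,0.5,0.2],[0,0,-4.2]]

```text
clock: 2.1
ee_pos: [0.516, 0.03, 0.2384]
ee_rot: [-1.836, -2.549, 0.0]
contact_force: [0.8, -0.5, -0.2]
gripper_width: 0.0274
grasp_force: 0.0
```

```bash
python3 - <<'E'
from h import *
plan([.405,.30,.22],60,10)
E
```

```text
[[2.9, 0.6, 0.2], [-0.0, -0.0, -4.2]]
[[3.0, 0.6, 0.2], [-0.0, -0.0, -4.1]]
[[2.9, 0.6, 0.2], [-0.0, -0.0, -4.2]]
[[2.9, 0.7, 0.1], [-0.0, -0.0, -4.1]]
[[2.8, 0.8, 0.2], [-0.0, -0.0, -4.2]]
[[2.9, 0.7, 0.2], [-0.0, -0.0, -4.1]]
[[2.8, 0.8, 0.2], [-0.0, -0.0, -4.2]]
[[2.8, 0.9, 0.2], [-0.0, -0.0, -4.1]]
[[2.8, 0.9, 0.2], [-0.0, -0.0, -4.2]]
[[2.8, 0.9, 0.1], [-0.0, -0.0, -4.1]]
end [0.4049 0.2999 0.2205] 59.95 from [0.516  0.03   0.2384] 18.45 q [ 0.69  0.39 -0.98  1.88  0.37  1.07 -0.12] t 2.1 F [ 0.8 -0.5 -0.2] w 0.027369640974450406
```

Emit:
apply_moves:
  increments:
    - [0.7,[2.9,0.6,0.2],[0,0,-4.2]]
    - [0.7,[3.0,0.6,0.2],[0,0,-4.1]]
    - [0.7,[2.9,0.6,0.2],[0,0,-4.2]]
    - [0.7,[2.9,0.7,0.1],[0,0,-4.1]]
    - [0.7,[2.8,0.8,0.2],[0,0,-4.2]]

```text
clock: 2.6
ee_pos: [0.4804, 0.174, 0.2295]
ee_rot: [-1.346, -2.838, 0.0]
contact_force: [0.7, -0.8, 0.2]
gripper_width: 0.0277
grasp_force: 0.0
```

Emit:
apply_moves:
  increments:
    - [0.7,[2.9,0.7,0.2],[0,0,-4.1]]
    - [0.7,[2.8,0.8,0.2],[0,0,-4.2]]
    - [0.7,[2.8,0.9,0.2],[0,0,-4.1]]
    - [0.7,[2.8,0.9,0.2],[0,0,-4.2]]
    - [0.7,[2.8,0.9,0.1],[0,0,-4.1]]

```text
clock: 3.1
ee_pos: [0.4052, 0.2998, 0.2203]
ee_rot: [-0.815, -3.034, 0.0]
contact_force: [0.6, 0.1, -0.0]
gripper_width: 0.0274
grasp_force: 0.0
```

```bash
python3 - <<'E'
from h import *
c=cap('wrist'); pickle.dump(c,open('w1.pkl','wb')); save(c['color'],'w1'); P=cloud(c)
rect(P,box(P,.36,.45,.265,.335,.025,.037),'block')
rect(P,box(P,.35,.45,.26,.42,.0095,.0165),'low')
plan([.405,.30,.22],60,5)
E
```

```text
block [257. 172.] 619 rect c [403.3 303. ] size [19.9 50.1] ang 61.4 z 0.0304 corners [[377.0, 306.0], [421.0, 282.0], [430.0, 300.0], [386.0, 324.0]]
low [309. 137.] 412 rect c [399.5 382.1] size [76.8 23.9] ang 85.5 z 0.0117 corners [[385.0, 345.0], [408.0, 343.0], [414.0, 419.0], [391.0, 421.0]]
[[-0.1, -0.0, 0.0], [0.0, -0.0, 0.1]]
[[-0.1, -0.1, 0.0], [0.0, -0.1, 0.1]]
[[-0.1, 0.0, 0.1], [0.1, -0.0, 0.1]]
[[-0.1, -0.0, -0.0], [-0.0, -0.0, 0.1]]
[[-0.2, -0.1, -0.0], [-0.0, -0.1, 0.1]]
end [0.4052 0.2994 0.2198] 60.0 from [0.401  0.3042 0.2209] 60.5 q [ 0.23  0.48 -1.17  1.92  0.5   1.07 -0.09] t 3.15 F [-2.4  2.6 -0.7] w 0.027567337260815634
```

View pics/w1.png

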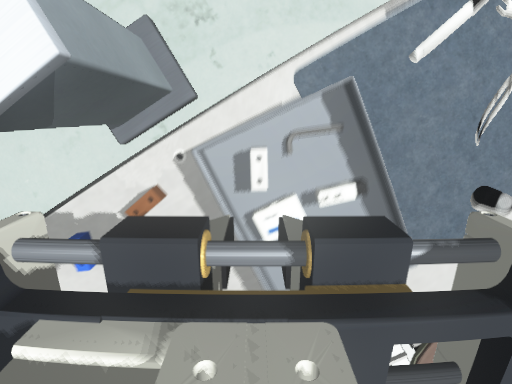

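The wrist view shows the spacer at (257,172) with its two holes. The hex key is at about (310,135) and the valve at (337,194). I'll let the arm settle and measure again.

Emit:
apply_moves:
  increments:
    - [0.7,[0,0,0],[0,0,0]]
    - [0.7,[0,0,0],[0,0,0]]
    - [0.7,[0,0,0],[0,0,0]]
    - [0.7,[0,0,0],[0,0,0]]
    - [0.7,[0,0,0],[0,0,0]]

```text
clock: 3.65
ee_pos: [0.4065, 0.2983, 0.2207]
ee_rot: [0.822, 3.032, -0.0]
contact_force: [-0.3, 0.7, -0.1]
gripper_width: 0.0273
grasp_force: 0.0
```

```bash
python3 - <<'E'
from h import *
c=cap('wrist'); P=cloud(c)
rect(P,box(P,.36,.45,.265,.335,.025,.037),'block')
rect(P,box(P,.35,.45,.26,.42,.0095,.0165),'low')
m=box(P,.36,.45,.265,.335,.025,.037)&(np.indices(m.shape)[0]<215) if 0 else box(P,.36,.45,.265,.335,.025,.037)
q=P[m][:,:2]; u,s,v=np.linalg.svd(q-q.mean(0),full_matrices=False); print(q.mean(0),np.degrees(np.arctan2(v[0,1],v[0,0])))
plan([.405,.3015,.10],60,10,False)
E
```

```text
block [258. 170.] 632 rect c [403.1 303.1] size [19.6 49.9] ang 60.2 z 0.0304 corners [[377.0, 307.0], [420.0, 282.0], [430.0, 299.0], [386.0, 324.0]]
low [309. 135.] 403 rect c [399.9 382.7] size [76.1 23.9] ang 85.0 z 0.0119 corners [[385.0, 346.0], [408.0, 344.0], [415.0, 420.0], [391.0, 422.0]]
[0.4027476  0.30340393] -28.22029960303742
[[0.0, 0.0, 1.2], [-0.0, 0.0, -0.0]]
[[0.1, 0.0, 1.2], [-0.0, 0.0, -0.1]]
[[-0.0, 0.1, 1.2], [-0.0, 0.0, 0.0]]
[[0.0, -0.0, 1.2], [-0.0, 0.0, -0.0]]
[[0.0, -0.0, 1.2], [-0.0, 0.0, -0.0]]
[[0.1, 0.0, 1.2], [-0.0, 0.0, -0.1]]
[[-0.0, 0.0, 1.3], [-0.0, 0.0, -0.0]]
[[0.0, 0.1, 1.2], [-0.0, 0.0, -0.0]]
[[0.0, -0.0, 1.2], [-0.0, 0.0, -0.1]]
[[0.1, -0.0, 1.2], [-0.0, 0.0, 0.0]]
end [0.4048 0.3017 0.0997] 60.0 from [0.4064 0.2985 0.2207] 59.7 q [ 0.24  0.48 -1.16  1.92  0.5   1.07 -0.09] t 3.7 F [-1.1  0.5  0.4] w 0.027634486434823198
```

```bash
python3 - <<'E'
from h import *
plan([.404,.3025,.08],60.7,10,False)
E
```

```text
[[0.0, 0.0, 1.4], [-0.0, 0.0, -0.1]]
[[0.1, 0.0, 1.4], [-0.0, 0.0, -0.1]]
[[0.0, 0.1, 1.4], [-0.0, 0.0, -0.1]]
[[0.1, -0.0, 1.4], [-0.0, 0.0, -0.1]]
[[0.0, 0.0, 1.4], [-0.0, 0.0, -0.1]]
[[0.0, 0.0, 1.4], [-0.0, 0.0, -0.1]]
[[0.1, 0.1, 1.5], [-0.0, 0.0, -0.1]]
[[0.0, -0.0, 1.4], [-0.0, 0.0, -0.1]]
[[0.1, 0.0, 1.4], [-0.0, 0.0, -0.1]]
[[0.0, 0.0, 1.4], [-0.0, 0.0, -0.1]]
end [0.404  0.3022 0.0797] 60.7 from [0.4064 0.2985 0.2207] 59.7 q [ 0.24  0.48 -1.16  1.92  0.5   1.07 -0.09] t 3.7 F [-1.1  0.5  0.4] w 0.027634486434823198
```

Emit:
apply_moves:
  increments:
    - [0.64,[0,0,1.4],[0,0,-0.2]]
    - [0.64,[0.1,0.1,1.4],[0,0,-0.2]]
    - [0.64,[0.1,0,1.4],[0,0,-0.2]]
    - [0.64,[0.1,0.1,1.4],[0,0,-0.2]]
    - [0.64,[0.1,0,1.4],[0,0,-0.2]]

```text
clock: 4.2
ee_pos: [0.403, 0.3029, 0.1491]
ee_rot: [-0.791, -3.04, 0.001]
contact_force: [0.7, 0.3, 0.5]
gripper_width: 0.0329
grasp_force: 0.0
```

Emit:
apply_moves:
  increments:
    - [0.64,[0,0,1.9],[0,0,0]]
    - [0.64,[0,0,1.9],[0,0,0]]
    - [0.64,[0,0,1.9],[0,0,0]]
    - [0.64,[0,0,1.3],[0,0,0]]
    - [0.64,[0,0,0],[0,0,0]]

```text
clock: 4.7
ee_pos: [0.4021, 0.3021, 0.0787]
ee_rot: [-0.79, -3.038, 0.004]
contact_force: [0.2, -0.5, 0.8]
gripper_width: 0.0334
grasp_force: 0.0
```

```bash
python3 - <<'E'
from h import *
c=cap('wrist'); pickle.dump(c,open('w2.pkl','wb')); save(c['color'],'w2'); P=cloud(c)
rect(P,box(P,.36,.45,.265,.335,.025,.036),'block')
plan([.404,.3025,.029],60.7,5,False)
E
```

```text
block [259. 210.] 1576 rect c [400.6 304.6] size [20.  44.8] ang 61.4 z 0.0303 corners [[376.0, 307.0], [415.0, 285.0], [425.0, 303.0], [386.0, 324.0]]
[[-0.0, 0.0, 1.0], [-0.0, -0.0, 0.0]]
[[-0.1, 0.0, 1.0], [-0.0, -0.0, 0.1]]
[[0.0, 0.0, 1.1], [-0.0, -0.0, -0.0]]
[[-0.0, 0.0, 1.0], [-0.1, -0.1, 0.0]]
[[-0.0, 0.1, 1.0], [0.0, 0.0, 0.0]]
end [0.4039 0.3031 0.0289] 60.73 from [0.4026 0.3027 0.0799] 60.83 q [ 0.05  0.67 -0.95  2.02  0.74  0.84 -0.27] t 4.75 F [-0.2  0.2 -0. ] w 0.03298758163350045
```

View pics/w2.png

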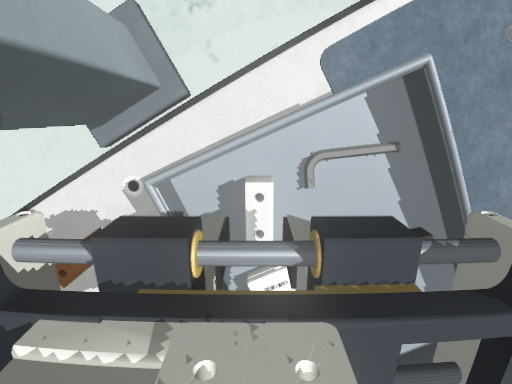

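The block, at (259,210), sits between the open fingers at (222,245) and (290,245), which are clear of the hex key. I'll go down and grip.

Emit:
apply_moves:
  increments:
    - [0.64,[0,0,1.2],[0,0,0]]
    - [0.64,[-0.1,0,1.2],[0,0,0.1]]
    - [0.64,[0,0,1.2],[0,0,0]]
    - [0.64,[0,0,1.0],[-0.1,-0.1,0]]
    - [0.64,[0,0,0.5],[0,0,0]]
  grip_force: 25

```text
clock: 5.25
ee_pos: [0.4037, 0.3018, 0.0284]
ee_rot: [0.794, 3.038, 0.0]
contact_force: [-0.0, -0.2, 0.7]
gripper_width: 0.033
grasp_force: 0.0
```

Emit:
apply_moves:
  increments:
    - [0.64,[0,0,0],[0,0,0]]
    - [0.9,[0,0,0],[0,0,0]]
    - [0.9,[0,0,0],[0,0,0]]
    - [0.9,[0,0,0],[0,0,0]]
    - [0.9,[0,0,0],[0,0,0]]

```text
clock: 5.75
ee_pos: [0.4046, 0.3026, 0.0301]
ee_rot: [0.794, 3.037, 0.003]
contact_force: [-0.4, 0.3, 1.3]
gripper_width: 0.0196
grasp_force: 25.0
```

Emit:
apply_moves:
  increments:
    - [0.9,[0,0,-1.0],[0,0,0]]
    - [0.9,[0,0,-2.5],[0,0,0]]
    - [0.9,[0,0,-3.0],[0,0,0]]
    - [0.9,[0,0,-3.0],[0,0,0]]
    - [0.9,[0,0,-1.5],[0,0,0]]

```text
clock: 6.25
ee_pos: [0.4047, 0.303, 0.1424]
ee_rot: [0.793, 3.035, 0.005]
contact_force: [-0.1, -1.1, -2.0]
gripper_width: 0.0199
grasp_force: 25.0
```

```bash
python3 - <<'E'
from h import *
print(read_state()['grasp_force'])
plan([.4893,.042,.14],91.5,15)
E
```

```text
24.996115565299988
[[-1.7, -0.9, 0.0], [0.0, 0.0, -2.1]]
[[-1.5, -1.0, 0.0], [0.0, 0.0, -2.0]]
[[-1.6, -1.1, 0.1], [0.0, 0.1, -2.1]]
[[-1.4, -1.2, -0.0], [0.1, -0.0, -2.0]]
[[-1.3, -1.3, -0.0], [-0.0, -0.0, -2.1]]
[[-1.2, -1.4, -0.0], [-0.0, 0.0, -2.0]]
[[-1.1, -1.5, 0.0], [-0.0, 0.0, -2.1]]
[[-1.1, -1.5, 0.0], [0.0, 0.0, -2.0]]
[[-0.8, -1.7, 0.0], [0.0, 0.0, -2.1]]
[[-0.8, -1.7, 0.1], [0.0, 0.1, -2.0]]
[[-0.6, -1.7, -0.0], [0.0, -0.0, -2.1]]
[[-0.6, -1.7, -0.0], [0.1, 0.0, -2.0]]
[[-0.3, -1.8, 0.0], [-0.0, 0.0, -2.1]]
[[-0.3, -1.9, 0.0], [-0.0, 0.0, -2.0]]
[[-0.1, -1.8, 0.0], [-0.0, 0.0, -2.1]]
end [0.4894 0.0418 0.1403] 91.5 from [0.4047 0.303  0.1424] 60.7 q [ 0.13  0.58 -1.05  1.99  0.63  0.94 -0.19] t 6.25 F [-0.1 -1.1 -2. ] w 0.019853983076760333
```

Emit:
apply_moves:
  increments:
    - [0.9,[-1.7,-0.9,0],[0,0,-2.1]]
    - [0.9,[-1.5,-1.0,0],[0,0,-2.0]]
    - [0.9,[-1.6,-1.1,0.1],[0,0.1,-2.1]]
    - [0.9,[-1.4,-1.2,0],[0.1,0,-2.0]]
    - [0.9,[-1.3,-1.3,0],[0,0,-2.1]]

```text
clock: 6.75
ee_pos: [0.4488, 0.2192, 0.1386]
ee_rot: [0.517, 3.099, -0.001]
contact_force: [-0.5, 0.3, -0.9]
gripper_width: 0.0199
grasp_force: 25.0
```

Emit:
apply_moves:
  increments:
    - [0.9,[-1.2,-1.4,0],[0,0,-2.0]]
    - [0.9,[-1.1,-1.5,0],[0,0,-2.1]]
    - [0.9,[-1.1,-1.5,0],[0,0,-2.0]]
    - [0.9,[-0.8,-1.7,0],[0,0,-2.1]]
    - [0.9,[-0.8,-1.7,0.1],[0,0.1,-2.0]]

```text
clock: 7.25
ee_pos: [0.4769, 0.1306, 0.1377]
ee_rot: [-0.239, -3.131, 0.001]
contact_force: [-0.3, -0.7, -0.3]
gripper_width: 0.0202
grasp_force: 25.0
```

Emit:
apply_moves:
  increments:
    - [0.9,[-0.6,-1.7,0],[0,0,-2.1]]
    - [0.9,[-0.6,-1.7,0],[0,0,-2.0]]
    - [0.9,[-0.3,-1.8,0],[0,0,-2.1]]
    - [0.9,[-0.3,-1.9,0],[0,0,-2.0]]
    - [0.9,[0,-1.2,0],[0,0,-2.1]]

```text
clock: 7.75
ee_pos: [0.4877, 0.045, 0.1375]
ee_rot: [0.04, -3.139, 0.001]
contact_force: [-0.1, 0.3, -1.3]
gripper_width: 0.0194
grasp_force: 25.0
```

Emit:
apply_moves:
  increments:
    - [0.9,[0,0,0],[0,0,0]]
    - [0.9,[0,0,0],[0,0,0]]
    - [0.9,[0,0,0],[0,0,0]]
    - [0.9,[0,0,0],[0,0,0]]
    - [0.9,[0,0,0],[0,0,0]]

```text
clock: 8.25
ee_pos: [0.4878, 0.0478, 0.1379]
ee_rot: [0.043, -3.14, -0.0]
contact_force: [0.2, -0.3, -1.6]
gripper_width: 0.0194
grasp_force: 25.0
```

```bash
python3 - <<'E'
from h import *
for n in('top','scene','wrist'):
    c=cap(n); pickle.dump(c,open(n+'3.pkl','wb')); P=cloud(c); save(c['color'],n+'3')
    rect(P,box(P,.42,.54,-.04,.15,.046,.054),n+' jaws')
    rect(P,box(P,.42,.54,-.0,.08,.1,.15),n+' held')
w=pickle.load(open('wrist3.pkl','rb'))['color']; s=pickle.load(open('scene3.pkl','rb'))['color'][100:230,220:393]
save(np.vstack([np.hstack([cv2.resize(w,(400,300)),cv2.resize(s,(400,300))])]),'both3')
plan([.4893,.042,.14],91.5,5)
E
```

```text
top jaws [342. 191.] 167 rect c [475.9   2.6] size [29.8 32.6] ang 87.6 z 0.0495 corners [[459.0, -12.0], [492.0, -13.0], [493.0, 17.0], [460.0, 18.0]]
top jaws [308. 190.] 174 rect c [473.7  79. ] size [30.  27.4] ang 0.5 z 0.0494 corners [[459.0, 93.0], [459.0, 65.0], [489.0, 65.0], [489.0, 93.0]]
top held [330. 187.] 43 rect c [466.3  47.5] size [ 6.5 19.1] ang 1.1 z 0.1305 corners [[463.0, 57.0], [463.0, 38.0], [470.0, 38.0], [469.0, 57.0]]
scene jaws [327. 155.] 294 rect c [490.1   3.9] size [62.7 32.9] ang 3.4 z 0.0499 corners [[458.0, 18.0], [460.0, -14.0], [522.0, -11.0], [520.0, 22.0]]
scene jaws [299. 169.] 284 rect c [486.2  79.7] size [63.6 29.2] ang 2.0 z 0.0501 corners [[454.0, 93.0], [455.0, 64.0], [518.0, 66.0], [517.0, 95.0]]
scene held [316. 131.] 433 rect c [480.6  47.6] size [39.  57.2] ang 3.6 z 0.1377 corners [[459.0, 75.0], [463.0, 18.0], [502.0, 20.0], [498.0, 77.0]]
wrist jaws [292. 190.] 1727 rect c [479.8  78.7] size [48.4 28.1] ang 2.1 z 0.0493 corners [[455.0, 92.0], [456.0, 64.0], [505.0, 66.0], [503.0, 94.0]]
wrist jaws [204. 190.] 1822 rect c [482.3   2.9] size [48.7 29.6] ang 1.8 z 0.0493 corners [[457.0, 17.0], [458.0, -13.0], [507.0, -11.0], [506.0, 18.0]]
wrist held [255. 218.] 2618 rect c [472.8  47.1] size [24.2 41.6] ang 1.6 z 0.1377 corners [[460.0, 68.0], [461.0, 26.0], [485.0, 27.0], [484.0, 68.0]]
wrist held [255. 274.] 603 rect c [504.   47.8] size [15.2 20.1] ang 1.5 z 0.1378 corners [[496.0, 58.0], [497.0, 38.0], [512.0, 38.0], [511.0, 58.0]]
[[-0.0, -0.1, -0.0], [0.0, -0.0, 0.0]]
[[-0.1, -0.1, -0.1], [0.0, -0.0, 0.0]]
[[0.0, -0.1, -0.0], [0.0, -0.0, 0.0]]
[[-0.0, -0.1, -0.1], [0.0, -0.1, 0.0]]
[[-0.0, -0.1, -0.0], [0.0, 0.0, 0.0]]
end [0.489  0.0424 0.1398] 91.52 from [0.4878 0.0474 0.1378] 91.52 q [ 0.77  0.66 -1.19  2.02  0.75  0.99  0.8 ] t 8.4 F [-0.  -0.7 -0.7] w 0.019912155749287314
```

View pics/both3.png

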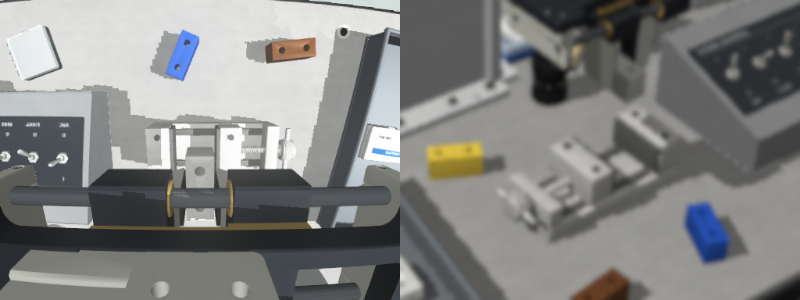

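The wrist picture shows the block held level between the pads at about px (200,165), over the vice gap, and the fingers are clear of the vice. From the measurements the block needs to go +1 mm in x, −6 mm in y and about 23 mm down.

Emit:
apply_moves:
  increments:
    - [0.9,[-0.1,-0.2,0.4],[0,0,0]]
    - [0.9,[0,-0.2,0.6],[0,0,0]]
    - [0.9,[0,-0.2,0.6],[0,0,0]]
    - [0.9,[0,0,0.5],[0,0,0]]
    - [0.9,[0,0,0.2],[0,0,0]]

```text
clock: 8.9
ee_pos: [0.4885, 0.0408, 0.1139]
ee_rot: [0.04, -3.139, -0.0]
contact_force: [0.3, -0.9, -0.3]
gripper_width: 0.0199
grasp_force: 25.0
```

Emit:
apply_moves:
  increments:
    - [0.9,[0,0,0],[0,0,0]]
    - [0.9,[0,0,0],[0,0,0]]
    - [0.9,[0,0,0],[0,0,0]]
    - [0.9,[0,0,0],[0,0,0]]
    - [0.9,[0,0,0],[0,0,0]]

```text
clock: 9.4
ee_pos: [0.4891, 0.041, 0.1149]
ee_rot: [0.041, -3.14, 0.0]
contact_force: [-0.2, -0.7, -0.8]
gripper_width: 0.0199
grasp_force: 25.0
```

```bash
python3 - <<'E'
from h import *
for n in('top','wrist'):
    c=cap(n); P=cloud(c)
    rect(P,box(P,.42,.54,-.04,.15,.046,.054),n+' jaws')
    rect(P,box(P,.42,.54,-.0,.08,.105,.125),n+' held')
save(c['color'],'w4')
s=read_state(); print(s['clock'],s['ee_pos'],s['ee_rot'],s['grasp_force'],s['contact_force'],np.abs(s['dq']).max())
E
```

```text
top jaws [310. 173.] 30 rect c [513.2  74.4] size [14.2  9.9] ang 89.7 z 0.049 corners [[508.0, 67.0], [518.0, 67.0], [518.0, 81.0], [508.0, 82.0]]
top jaws [342. 191.] 141 rect c [473.8   2.6] size [27.2 29.2] ang 0.9 z 0.0495 corners [[460.0, 17.0], [460.0, -12.0], [488.0, -12.0], [487.0, 17.0]]
top jaws [308. 191.] 147 rect c [471.3  79. ] size [25.7 27.4] ang 1.2 z 0.0492 corners [[458.0, 92.0], [459.0, 65.0], [484.0, 66.0], [484.0, 93.0]]
top held [333. 188.] 25 rect c [467.6  40.5] size [ 8.  19.7] ang 7.9 z 0.1145 corners [[462.0, 50.0], [465.0, 30.0], [473.0, 31.0], [470.0, 51.0]]
wrist jaws [207. 192.] 1905 rect c [478.    2.6] size [30.5 40.6] ang 89.7 z 0.0493 corners [[458.0, -13.0], [498.0, -13.0], [498.0, 18.0], [458.0, 18.0]]
wrist jaws [305. 192.] 1810 rect c [476.2  78.7] size [41.3 28.2] ang 1.9 z 0.0492 corners [[455.0, 92.0], [456.0, 64.0], [497.0, 65.0], [496.0, 93.0]]
wrist held [255. 220.] 2165 rect c [473.9  40.4] size [24.  40.8] ang 2.6 z 0.115 corners [[461.0, 60.0], [463.0, 19.0], [487.0, 21.0], [485.0, 61.0]]
wrist held [255. 274.] 599 rect c [505.   41.3] size [20.2 14.9] ang 89.8 z 0.1149 corners [[497.0, 31.0], [512.0, 31.0], [512.0, 51.0], [498.0, 51.0]]
9.5 [0.48900993 0.04102065 0.11487351] [ 4.07099103e-02 -3.13995731e+00  2.03488190e-05] 24.99598503112793 [-0.83884569  0.3069677  -1.05556763] 0.001772903296095393
```

View pics/w4.png

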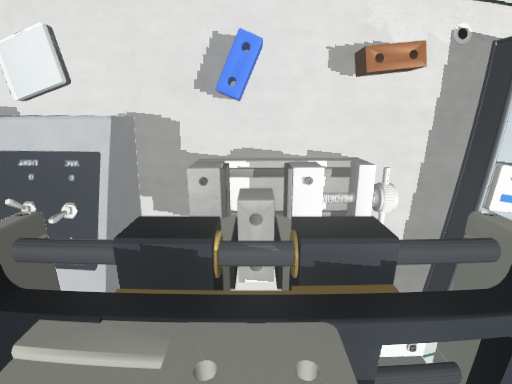

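The picture shows the block at (256,220) held over the middle of the gap between the jaws at (207,185) and (305,185). Its underside is at z = 0.090, about 40 mm above the jaws. It is about 0.5 mm off centre across the gap and the arm is still.

```bash
python3 -c "
from cell import manip; print(manip.finish_job())"
```

```text
the job is handed in; nothing more can be done
None
```

The job is handed in with the spacer block held level and still at 25 N, about 40 mm above the vice jaws, within about 1 mm of the middle of the gap and with its long side along the jaw faces; I moved no other part and did not touch the vice.

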